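Tip rinsed rollers into the drying box

TASK

Swing the steel cover on the white drying box fully aside about its pivot screw by its red knob, then lift the orange handle of the mesh basket so that all three wooden rollers roll out of its spout and down through the open port into the box, without the gripper touching the rollers. Lower the empty basket back onto its rest, leave the cover swung fully aside so that the rollers can dry, and do not disturb the sanding block, the black pot or the glue bottle.

Things in the scene. Friction and masses are not known exactly. Their poses are not given: they have to be found in the camera images.
- drying_box: White box with a dark steel top, fixed to the bench, 210 (x) x 255 (y, from -135 to +120) x 100 mm high. Origin: on the bench under the middle of the port and basket in x; its x axis points away from the robot (turned by up to 0.22 rad), y to the left along the box from port to basket, z up. The rectangular port is in the top at the right (-y) end; the inside is hollow, its floor 12 mm above the bench.
- port (a point): Centre of the port in the plane of the box top (100 mm above the bench). The opening is 76 mm along box x and 75 mm along box y.
- cover (a joint): Angle of the flat steel cover (4 mm thick, lying on the box top), rad: 0 = port covered, arm pointing along box +x from the screw; grows as it swings clockwise seen from above, over the -y end of the box; stop at 1.65. The whole port is open from about 1.4. It starts somewhere from 0 to 0.3, is held by light friction (about 1 N at the knob) and stays where it is left.
- cover_pivot (a point): Brass pivot screw of the cover, the upright axis it swings about, 104 mm above the bench, at the near (-x) side of the port (box frame x -88, y -78 mm).
- cover_knob (a point): Red upright round knob on the free end of the cover, 22 mm diameter, 50 mm high (106 to 156 mm above the bench), 168 mm from the pivot axis. Point: on its axis, 12 mm below its top, 144 mm above the bench.
- basket (a joint): Tilt of the steel mesh basket about its hinge, rad: 0 = resting on its rest, floor sloping down by 0.17 rad towards the handle; grows as the handle is lifted, stop at 1.1. The floor slopes towards the port above 0.17; tipped to 0.8 or more, the rollers roll out quickly. Let go, it sinks back to 0 under its own weight (handle load about 2 N).
- basket_hinge (a point): Middle of the basket's hinge line, which runs level along box x, 148 mm above the bench. The basket is 76 mm wide (box x), reaches 45 mm beyond the hinge towards the port with its open spout, and 105 mm the other way (box +y) to its back wall; its rim is at most 190 mm above the bench at rest.
- basket_handle (a point): Middle of the orange round handle bar, 13 mm diameter, 76 mm long along box x, 56 mm behind the back wall of the basket. At rest it lies 170 mm above the bench, 166 mm from the hinge line in box +y and 22 mm above it; it swings with the basket about the hinge line (radius 167 mm).
- roller_1_center (a point): Centre of a wooden roller (beech cylinder 60 mm long, 26 mm diameter, about 35 g). At the start the three lie in the basket side by side, their length along box x.
- roller_2_center (a point): Centre of a wooden roller (beech cylinder 60 mm long, 26 mm diameter, about 35 g). At the start the three lie in the basket side by side, their length along box x.
- roller_3_center (a point): Centre of a wooden roller (beech cylinder 60 mm long, 26 mm diameter, about 35 g). At the start the three lie in the basket side by side, their length along box x.
- sanding_block: Bystander: tan sanding block lying on the bench, 60 x 99 x 23 mm, origin under its centre.
- black_pot: Bystander: black plastic pot standing on the bench, 81 mm across, 55 mm high, origin under its centre.
- glue_bottle: Bystander: white glue bottle with a dark nozzle standing on the bench, 56 mm across, 178 mm high, origin under its centre.
Not all that is in view belongs to the job. Leave any green or purple look-alike of the part that bears roller_2_center alone.

How it is judged:
By the outcome, as a careful person would: the job done as asked, in the order asked, and still so for the second after the job is handed in, with the robot touching nothing.
It also fails if it takes over 53 s, if anything falls off the work surface, if the arm or the gripper's body presses on something with over 40 N, if the wrist force passes 120 N, or if a joint passes its speed limit or range.

ROBOT

A 6-joint arm with a two-finger parallel gripper is mounted at the origin on a cart in front of the work surface, level with it; the furniture and walls round the work are solid. World frame = base frame: x ahead of the robot, y to its left, z up, the work surface at z = 0. Lengths are in mm, angles in rad, forces in N, time in s.
With the tool pointing down it reaches from about 350 to 975 mm from the base axis. Payload 17.4 kg.
Tool frame: the origin (TCP) lies between the finger pads; the fingertips stand 17 mm ahead of it and the grasp point (between the pads) lies 2 mm behind it; y points along the fingers, z is the direction in which the jaws open and shut, and the axes are right-handed (so a half turn about y gives the same grasp; the last joint's range is limited). The gripper opens to 85 mm and grips with 20 to 120 N. Pads are 22 mm wide; open, the fingers measure 114 mm over their backs; the gripper's body (76 mm by 85 mm) begins 54 mm behind the grasp point. The pads swing forward as they close: fully open they stand 13 mm farther back than shut.
Start: joints at [-1.268, 0.116, 1.442, -0, 1.584, -0.038], TCP at [225.604, -636.188, 248.303] pointing down, gripper open.
Joint ranges: [-2.83, 2.83], [-0.83, 2.19], [0.07, 2.5], [-1.14, 4.28], [0.01, 3], [-2.97, 2.97]. Speed limits (rad/s): [1.89, 1.89, 2.22, 3.14, 3.14, 3.14].

INTERFACE

Orientations are given as a rotation vector (axis times angle).
In Python, from bench import arm gives the robot as it stands. The module is installed in compiled form; this text tells all that it offers.
- The arm moves only by the shell command python3 -m pendant 'ROWS' [FORCE]. ROWS is JSON, a list that holds one entry, the list of rows, each a list of 7 numbers: the turn, a rotation vector about the tool's x, y, z in rad, then the shift along the tool's x, y, z in mm, then the closure, from -1 (fully open) to 1 (shut), so that 0 is half open. In form: [[[wx, wy, wz, x, y, z, hand], ...]]. A call has exactly 5 rows; each row shifts and turns the commanded pose from where the row before left it, along the tool's axes as they then stand; what a row does not reach is not made up. A row lasts 1/12 s, in which the tool goes at most 41.7 mm and 7.16 degrees, less where a joint would pass 70% of its speed; a pose out of reach is approached as far as the arm can. A call is refused whole if a number of a shift passes 41.7 or a number of a turn 0.125, either way. A call with a gripper value outside its range is refused whole. The fingers move at their own pace and stop on an object; FORCE is the grip in N (left out, the last holds). Time passes only in rows, so rows that do not move let the fingers close, or fill a call up. It gives the time, the measured TCP pose, the force and the opening at its end, in the units of the state.
- arm.get_obs(): the state, without advancing time (a new reading comes with each control period).
- arm.get_image(name): name is "scene" or "top"; returns a dict with "frame" (384x512x3 uint8, red, green, blue), "K" (3x3 intrinsics, pixels), "view" (4x4, takes a point from world to camera coordinates). Camera axes: x right, y down, z forward; pixel columns grow to the right and rows downward; lengths in mm; the calibration is good to about 2 mm. A picture is of the moment at which its call begins. There is no depth.
- arm.close_job(): hands the job in, once; it reports no verdict.
The state is a dict: "t": time; "joints": joint angles; "dq": joint speeds; "tau": joint torques, N m; "tool_pos": TCP position; "tcp_rot": TCP orientation; "contact_force": force on the tool from outside, world axes, zero at the start; "torque": the same for the moment, N m; "finger_gap": finger opening in mm.
Only numpy, scipy, OpenCV 4.12 (cv2) and the standard library are available. Lean on these libraries where they do the work, as an engineer would, in place of code of your own. Each camera call takes 0.05 s, during which the arm holds its last target. There are 200 camera calls.

## Working session

There is one attempt and no reset: what is moved stays moved. The work goes in short steps, Python scripts to look and compute and a shell command to move; the robot and the scene stay as the last step left them, time stands still between calls to the robot, and variables do not carry over. Pictures are saved under pics/ and viewed, about 8 in all and at most 12, crops included, and the job is handed in when it is done.

```bash
mkdir -p pics
cat > h.py <<'E'
import numpy as np,cv2
from bench import arm
def save(n,f):
    im=arm.get_image(n); cv2.imwrite(f'pics/{f}.png',im['frame'][:,:,::-1]); np.savez(f'pics/{f}.npz',K=im['K'],V=im['view']); return im
def ray(f,u,v,z):
    d=np.load(f'pics/{f}.npz');K,V=d['K'],d['V'];R,t=V[:3,:3],V[:3,3]
    c=-R.T@t; r=R.T@np.linalg.inv(K)@[u,v,1.]; return c+r*(z-c[2])/r[2]
def proj(f,p):
    d=np.load(f'pics/{f}.npz');K,V=d['K'],d['V'];q=K@(V[:3,:3]@np.array(p,float)+V[:3,3]); return q[:2]/q[2]
E
python3 - <<'E'
from h import *
a=save('scene','s0');b=save('top','t0')
for f in('s0','t0'):
    d=np.load(f'pics/{f}.npz');print(-d['V'][:3,:3].T@d['V'][:3,3])
    im=cv2.imread(f'pics/{f}.png'); hsv=cv2.cvtColor(im,cv2.COLOR_BGR2HSV)
    for nm,lo,hi in(('red',0,5),('red2',172,180),('orange',6,18)):
        m=cv2.inRange(hsv,(lo,150,80),(hi,255,255)); n,_,s,c=cv2.connectedComponentsWithStats(m)
        for i in range(1,n):
            if s[i,4]>25: print(f,nm,s[i],c[i])
o=arm.get_obs();print(o)
cv2.imwrite('pics/both.png',np.vstack([cv2.imread('pics/s0.png')]))
E
```

```text
[ 29.74825072 396.11236413 850.39839973]
s0 red [294 120  14  11  28] [298.60714286 123.85714286]
s0 red [275 149   7  16 103] [278.02912621 156.18446602]
s0 orange [190 196  17  24  53] [197.98113208 209.90566038]
[ 245.33711966   46.46388178 1380.89531039]
t0 red [275 169   6   8  36] [277.5        172.22222222]
t0 red [332 259  12   4  41] [338.07317073 260.73170732]
t0 red2 [351 200  26   5  44] [363.97727273 202.11363636]
t0 orange [190 175   6  23  66] [192.75757576 185.5       ]
{'t': 0.1, 'joints': array([-1.26781507e+00,  1.16418215e-01,  1.44218032e+00,  1.52716466e-05,
        1.58397920e+00, -3.78120440e-02]), 'dq': array([ 9.35242400e-05, -8.77083297e-04, -1.19295969e-03,  4.23777749e-04,
       -5.16102178e-04,  9.45170117e-05]), 'tau': array([ 2.98710926e-03, -7.33665419e+01, -6.33787036e+01, -1.24789403e-04,
        5.28506105e-03,  4.43067313e-05]), 'tool_pos': array([ 225.55364454, -636.04819923,  247.66060383]), 'tcp_rot': array([-0.35052793,  2.0374997 , -2.03547781]), 'contact_force': array([-0.44365858, -0.29720193,  0.20570371]), 'torque': array([ 0.00372112, -0.00172194,  0.0139504 ]), 'finger_gap': 85.60292597973596}
```

View pics/s0.png

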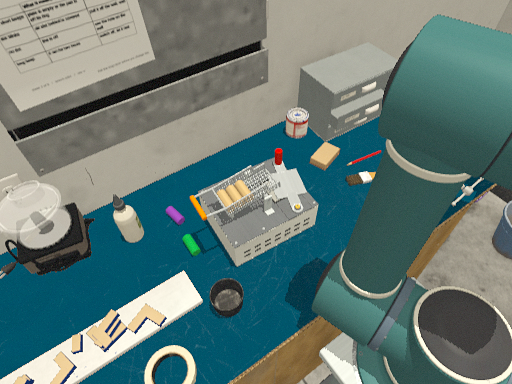

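View pics/t0.png

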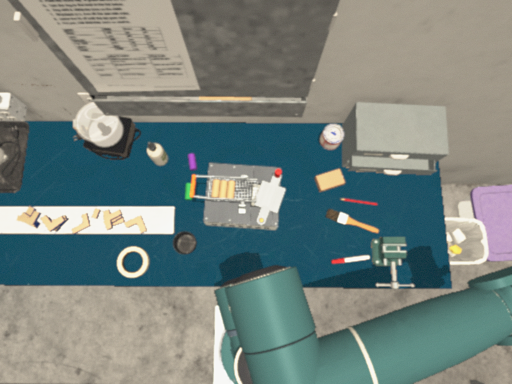

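The scene picture shows the box at about (258,215), the red knob at (278,156) and the orange handle at (198,207). In the top picture the knob is at (278,172) and the handle at (193,185), with a green look-alike just below the handle. I'll enlarge both for precise pixels.

Run:
```python
from h import *
a=cv2.imread('pics/t0.png')[145:245,175:305]; b=cv2.imread('pics/s0.png')[140:270,180:330]
a=cv2.resize(a,(780,600),interpolation=cv2.INTER_CUBIC)
cv2.imwrite('pics/tc.png',a)
K=ray
print('knob top', ray('t0',277.5,172.2,150), ray('s0',278,156.2,131))
print('handle', ray('t0',192.7,185.5,172), ray('s0',198,209.9,170))
print('pivot', ray('t0',262,221,104), ray('s0',297,207,104))
for n,(u,v) in dict(tl=(207,164),tr=(281,167),br=(277,229),bl=(205,224)).items(): print(n,ray('t0',u,v,100))
```

```text
knob top [592.84630838 -52.84983868 150.        ] [593.89688036 -51.51587382 131.        ]
handle [538.82799997 228.31159665 172.        ] [529.65391336 235.01787711 170.        ]
pivot [433.05890644  -2.25730115 104.        ] [436.44477142   3.14144148 104.        ]
tl [634.85040898 191.79937164 100.        ]
tr [626.08996339 -69.39508089 100.        ]
br [406.67925621 -53.38508032 100.        ]
bl [421.69674059 191.81472758 100.        ]
```

View pics/tc.png

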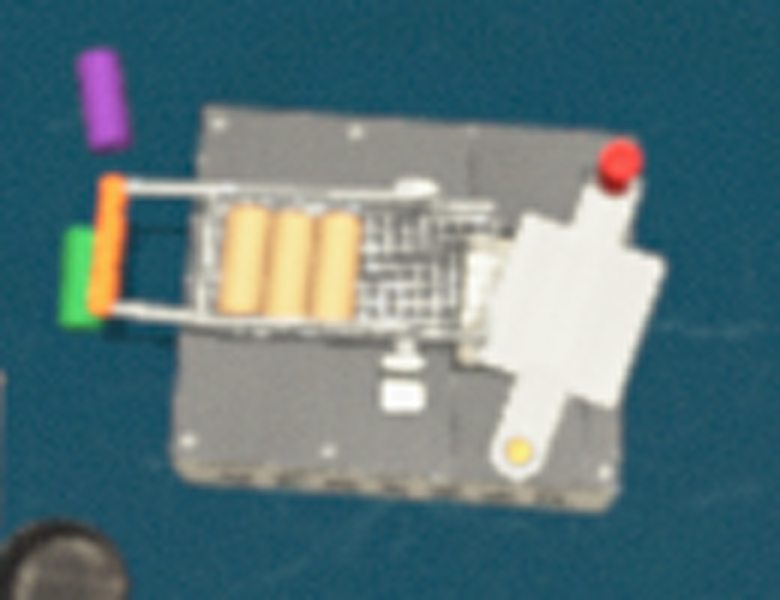

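Run:
```python
from h import *
c=lambda u,v,z: ray('t0',175+(u+.5)/6-.5,145+(v+.5)/6-.5,z)
P={k:c(*v) for k,v in dict(pivot=(518,451,104),knob=(620,160,156),h1=(113,178,172),h2=(100,314,172),tl=(205,107,100),tr=(637,133,100),hg=(415,188,150),hg2=(405,345,150)).items()}
for k,v in P.items(): print(k,v[:2].round(1))
ang=lambda a,b: np.arctan2(*(P[b]-P[a])[:2])
print('yaw handle',np.arctan2(*(P['h1']-P['h2'])[[1,0]]),'edge',np.arctan2(*(-(P['tl']-P['tr'])*[1,-1,1])[:2][[0,1]]), np.arctan2(*(P['hg']-P['hg2'])[[1,0]]))
d=P['knob']-P['pivot'];print('arm',np.hypot(*d[:2]),np.arctan2(d[1],d[0]))
for y in (-.06,-.08,-.1):
    R=np.array([[np.cos(y),-np.sin(y)],[np.sin(y),np.cos(y)]])
    o1=P['pivot'][:2]-R@[-88,-78]; h=(P['h1']+P['h2'])[:2]/2
    print(y,'origin',o1,'handle in box',R.T@(h-o1),'hinge',R.T@((P['hg']+P['hg2'])[:2]/2-o1))
from scipy.spatial.transform import Rotation as Ro
print(Ro.from_rotvec(arm.get_obs()['tcp_rot']).as_matrix().round(3))
```

```text
pivot [437.3   1.4]
knob [594.5 -53.8]
h1 [577.2 227.5]
h2 [500.4 231.5]
tl [640.7 185.8]
tr [627.  -68.5]
hg [578.9  61. ]
hg2 [489.   65.6]
yaw handle -0.05239076364816509 edge -0.05396201743256743 -0.05087672199405448
arm 166.58246742809195 -0.33793799461271173
-0.06 origin [529.83721409  74.01521973] handle in box [ -0.38103946 155.73467916] hinge [  4.72415655 -10.47271164]
-0.08 origin [531.27027035  72.1504502 ] handle in box [ -5.07294461 157.44019617] hinge [ 3.3551566  -8.63185714]
-0.1 origin [532.66574711  70.25739441] handle in box [ -9.79801948 159.05154024] hinge [ 1.94961581 -6.81874898]
[[-0.942 -0.     0.334]
 [-0.334  0.001 -0.942]
 [-0.    -1.    -0.001]]
```

Measured: box yaw ≈ -0.053, pivot (437,1), knob (594,-54) giving a cover angle of ≈ 0.285, and handle (539,229,170). First I raise the tool and turn it so the jaws open along the knob's tangent.

```bash
R='x'
python3 -m pendant '[[[0,-0.123,0,0,-4,0,-1],[0,-0.123,0,0,-4,0,-1],[0,-0.123,0,0,-4,0,-1],[0,-0.123,0,0,-4,0,-1],[0,-0.123,0,0,-4,0,-1]]]' 30
python3 -m pendant '[[[0,-0.123,0,0,-4,0,-1],[0,-0.123,0,0,-4,0,-1],[0,-0.123,0,0,-4,0,-1],[0,-0.123,0,0,-4,0,-1],[0,-0.123,0,0,-4,0,-1]]]'
python3 -m pendant '[[[0,-0.123,0,0,-4,0,-1],[0,-0.123,0,0,-4,0,-1],[0,-0.123,0,0,-4,0,-1],[0,-0.123,0,0,-4,0,-1],[0,-0.123,0,0,-4,0,-1]]]'
python3 -m pendant '[[[0,-0.123,0,0,-4,0,-0.2],[0,-0.123,0,0,-4,0,-0.2],[0,-0.123,0,0,-4,0,-0.2],[0,-0.123,0,0,-4,0,-0.2],[0,-0.123,0,0,-4,0,-0.2]]]'
cat >> h.py <<'E'
from scipy.spatial.transform import Rotation as Ro
def st(target=None,yaw=None):
    o=arm.get_obs();M=Ro.from_rotvec(o['tcp_rot']).as_matrix();y=np.arctan2(M[1,2],M[0,2])
    print('t',round(o['t'],2),'pos',o['tool_pos'].round(1),'yaw z',y.round(3),'gap',round(o['finger_gap'],1),'F',o['contact_force'].round(1),'j6',o['joints'][5].round(2),'down',M[:,1].round(3))
    if target is not None: print('tool shift',(M.T@(np.array(target)-o['tool_pos'])).round(1))
    if yaw is not None: print('wy',-(yaw-y))
E
python3 -c "
from h import *
st((594.5,-53.8,250),1.232)"
```

```text
t: 0.52
tool_pos: [225.6, -636.1, 268.0]
tcp_rot: [-0.857, 1.643, -1.641]
contact_force: [-0.0, 0.8, -1.1]
finger_gap: 85.1
t: 0.93
tool_pos: [225.6, -636.1, 288.0]
tcp_rot: [-1.212, 1.205, -1.204]
contact_force: [-0.1, -0.8, 0.1]
finger_gap: 85.4
t: 1.35
tool_pos: [225.6, -636.1, 308.1]
tcp_rot: [-1.44, 0.741, -0.74]
contact_force: [-0.5, 0.3, 0.5]
finger_gap: 85.6
t: 1.77
tool_pos: [225.6, -636.1, 328.0]
tcp_rot: [-1.554, 0.263, -0.262]
contact_force: [0.6, 0.5, 0.6]
finger_gap: 51.4
t 1.77 pos [ 225.6 -636.1  328. ] yaw z 1.236 gap 51.4 F [0.6 0.5 0.6] j6 -2.5 down [-0.     0.001 -1.   ]
tool shift [157.2  78.4 671.2]
wy 0.0041070184354663475
```

```bash
python3 -m pendant '[[[0,0,0,7.9,3.5,33.6,-0.2],[0,0,0,7.9,3.5,33.6,-0.2],[0,0,0,7.9,3.5,33.6,-0.2],[0,0,0,7.9,3.5,33.6,-0.2],[0,0,0,7.9,3.5,33.6,-0.2]]]'
python3 -m pendant '[[[0,0,0,7.9,3.5,33.6,-0.2],[0,0,0,7.9,3.5,33.6,-0.2],[0,0,0,7.9,3.5,33.6,-0.2],[0,0,0,7.9,3.5,33.6,-0.2],[0,0,0,7.9,3.5,33.6,-0.2]]]'
python3 -m pendant '[[[0,0,0,7.9,3.5,33.6,-0.2],[0,0,0,7.9,3.5,33.6,-0.2],[0,0,0,7.9,3.5,33.6,-0.2],[0,0,0,7.9,3.5,33.6,-0.2],[0,0,0,7.9,3.5,33.6,-0.2]]]'
python3 -m pendant '[[[0,0,0,7.9,3.5,33.6,-0.2],[0,0,0,7.9,3.5,33.6,-0.2],[0,0,0,7.9,3.5,33.6,-0.2],[0,0,0,7.9,3.5,33.6,-0.2],[0,0,0,7.9,3.5,33.6,-0.2]]]'
python3 -c "
from h import *
st((594.5,-53.8,140),1.232)
save('scene','s1')
im=cv2.imread('pics/s1.png')[90:240,190:390]
cv2.imwrite('pics/s1c.png',cv2.resize(im,(800,600),interpolation=cv2.INTER_CUBIC))"
```

```text
t: 2.18
tool_pos: [319.5, -489.5, 310.2]
tcp_rot: [-1.554, 0.268, -0.267]
contact_force: [0.4, -0.4, 0.0]
finger_gap: 51.3
t: 2.6
tool_pos: [412.9, -344.3, 293.0]
tcp_rot: [-1.554, 0.268, -0.267]
contact_force: [0.6, -0.8, 0.3]
finger_gap: 51.1
t: 3.02
tool_pos: [506.2, -199.1, 275.5]
tcp_rot: [-1.554, 0.268, -0.267]
contact_force: [1.2, -0.6, -0.5]
finger_gap: 51.4
t: 3.43
tool_pos: [599.7, -53.9, 257.9]
tcp_rot: [-1.554, 0.268, -0.267]
contact_force: [0.2, -0.4, -0.1]
finger_gap: 51.8
t 3.43 pos [599.7 -53.9 257.9] yaw z 1.23 gap 51.8 F [ 0.2 -0.4 -0.1] j6 -1.36 down [-0.  0. -1.]
tool shift [ -4.9 117.9  -1.6]
wy -0.0018987316252174757
```

View pics/s1c.png

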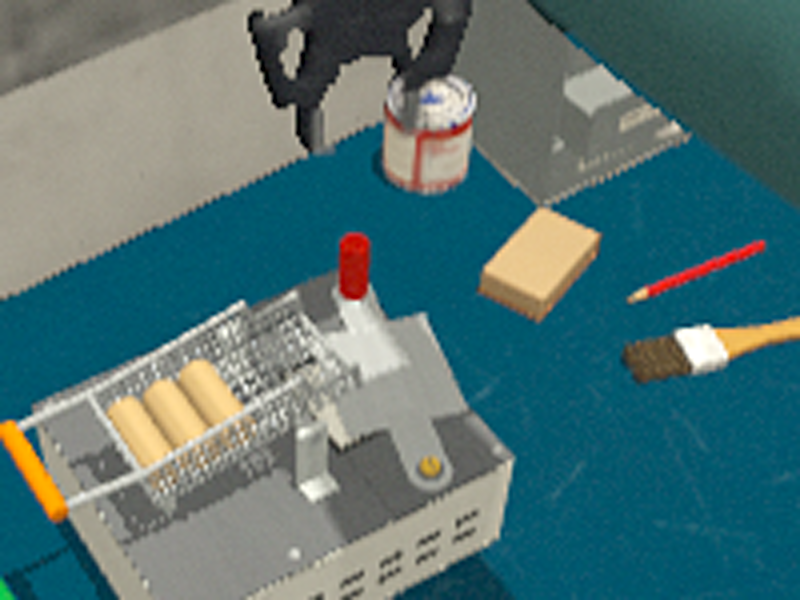

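The crop shows the fingers (tips at about (318,145) and (410,90)) straddling the column above the knob at (354,265), and the hinge clear. I descend around it.

```bash
python3 -m pendant '[[[0,0,0,-1,24,0,-0.2],[0,0,0,-1,24,0,-0.2],[0,0,0,-1,24,0,-0.2],[0,0,0,-1,24,0,-0.2],[0,0,0,-1,22,-1,-0.2]]]'
python3 -m pendant '[[[0,0,0,0,0,0,0.2],[0,0,0,0,0,0,0.2],[0,0,0,0,0,0,0.2],[0,0,0,0,0,0,0.2],[0,0,0,0,0,0,0.2]]]'
python3 - <<'E'
from h import *
st((594.5,-53.8,140),1.232)
# arc deltas in tool frame: per 0.1 rad cw step, chord
print(2*168*np.sin(.0575), 168*(1-np.cos(.115)))
E
```

```text
t: 3.9
tool_pos: [593.6, -54.7, 138.5]
tcp_rot: [-1.554, 0.268, -0.266]
contact_force: [0.5, 0.3, -0.0]
finger_gap: 51.4
t: 4.32
tool_pos: [594.7, -55.0, 141.9]
tcp_rot: [-1.554, 0.266, -0.269]
contact_force: [0.0, 0.8, 0.9]
finger_gap: 34.0
t 4.32 pos [594.7 -55.  141.9] yaw z 1.23 gap 34.0 F [0.  0.8 0.9] j6 -1.36 down [ 0.002 -0.    -1.   ]
tool shift [-0.6  1.9  1.1]
wy -0.0020632964509261775
19.309355634799005 1.1096762352117464
```

```bash
python3 -m pendant '[[[0,0.06,0,-0.3,0,-10,0.2],[0,0.06,0,-0.3,0,-10,0.2],[0,0.06,0,-0.3,0,-10,0.2],[0,0.06,0,-0.3,0,-10,0.2],[0,0.06,0,-0.3,0,-10,0.2]]]'
cat >> h.py <<'E'
def arc():
    o=arm.get_obs();d=o['tool_pos'][:2]-[437.3,1.4];a=np.arctan2(d[1],d[0]);print('r',np.hypot(*d).round(1),'cover angle',-(a+.053))
    M=Ro.from_rotvec(o['tcp_rot']).as_matrix();print('yaw err vs tangent',np.arctan2(M[1,2],M[0,2])-(a+np.pi/2))
    st()
E
python3 -c "
from h import *
arc()"
```

```text
t: 4.73
tool_pos: [570.7, -99.2, 141.3]
tcp_rot: [-1.511, 0.503, -0.505]
contact_force: [-0.1, -0.0, 0.3]
finger_gap: 33.9
r 167.1 cover angle 0.593135852625483
yaw err vs tangent 0.002445487621735687
t 4.73 pos [570.7 -99.2 141.3] yaw z 0.927 gap 33.9 F [-0.1 -0.   0.3] j6 -1.14 down [ 0.001 -0.    -1.   ]
```

```bash
for i in 1; do python3 -m pendant '[[[0,0.06,0,-0.3,0,-10,0.2],[0,0.06,0,-0.3,0,-10,0.2],[0,0.06,0,-0.3,0,-10,0.2],[0,0.06,0,-0.3,0,-10,0.2],[0,0.06,0,-0.3,0,-10,0.2]]]'; done
python3 -m pendant '[[[0,0.06,0,-0.3,0,-10,0.2],[0,0.06,0,-0.3,0,-10,0.2],[0,0.06,0,-0.3,0,-10,0.2],[0,0.06,0,-0.3,0,-10,0.2],[0,0.06,0,-0.3,0,-10,0.2]]]'
python3 -m pendant '[[[0,0.06,0,-0.3,0,-10,0.2],[0,0.06,0,-0.3,0,-10,0.2],[0,0.06,0,-0.3,0,-10,0.2],[0,0.06,0,-0.3,0,-10,0.2],[0,0.06,0,-0.3,0,-10,0.2]]]'
python3 -c "
from h import *
arc()"
```

```text
t: 5.15
tool_pos: [535.2, -134.3, 141.3]
tcp_rot: [-1.442, 0.735, -0.737]
contact_force: [1.1, 1.9, 0.0]
finger_gap: 34.2
t: 5.57
tool_pos: [490.9, -157.3, 141.3]
tcp_rot: [-1.346, 0.964, -0.966]
contact_force: [1.0, 1.1, -0.5]
finger_gap: 34.1
t: 5.98
tool_pos: [441.8, -166.2, 141.3]
tcp_rot: [-1.221, 1.188, -1.191]
contact_force: [1.1, -0.5, 0.2]
finger_gap: 34.3
r 167.6 cover angle 1.4909141702046789
yaw err vs tangent 2.6393718379872505e-05
t 5.98 pos [ 441.8 -166.2  141.3] yaw z 0.027 gap 34.3 F [ 1.1 -0.5  0.2] j6 -0.44 down [ 0.002 -0.001 -1.   ]
```

```bash
python3 -m pendant '[[[0,0.04,0,-0.2,0,-6.6,0.2],[0,0.04,0,-0.2,0,-6.6,0.2],[0,0.03,0,-0.1,0,-5,0.2],[0,0.03,0,-0.1,0,-5,0.2],[0,0.02,0,0,0,-3.4,0.2]]]'
python3 -m pendant '[[[0,0,0,0,0,-1.5,0.2],[0,0,0,0,0,-1.5,0.2],[0,0,0,0,0,-1.5,0.2],[0,0,0,0,0,-1.5,0.2],[0,0,0,0,0,0,0.2]]]'
python3 -c "
from h import *
arc()"
```

```text
t: 6.4
tool_pos: [415.3, -164.6, 141.3]
tcp_rot: [-1.143, 1.304, -1.307]
contact_force: [0.9, 0.9, 0.9]
finger_gap: 33.9
t: 6.82
tool_pos: [409.3, -163.5, 140.3]
tcp_rot: [-1.145, 1.304, -1.304]
contact_force: [0.2, 0.6, 0.6]
finger_gap: 34.3
r 167.3 cover angle 1.6860515054250427
yaw err vs tangent 0.03866423484102663
t 6.82 pos [ 409.3 -163.5  140.3] yaw z -0.13 gap 34.3 F [0.2 0.6 0.6] j6 -0.31 down [-0.  0. -1.]
```

```bash
python3 -m pendant '[[[0,0,0,0,0,-1,0.2],[0,0,0,0,0,-1,0.2],[0,0,0,0,0,-1,0.2],[0,0,0,0,0,0,0.2],[0,0,0,0,0,0,0.2]]]'
python3 -c "
from h import *
arc()
save('scene','s2')
im=cv2.imread('pics/s2.png')[140:270,190:363]
cv2.imwrite('pics/s2c.png',cv2.resize(im,(798,600),interpolation=cv2.INTER_CUBIC))"
```

```text
t: 7.23
tool_pos: [406.4, -163.2, 140.3]
tcp_rot: [-1.145, 1.305, -1.304]
contact_force: [-0.1, -0.1, 0.4]
finger_gap: 34.3
r 167.5 cover angle 1.7035339068389537
yaw err vs tangent 0.05566629101345982
t 7.23 pos [ 406.4 -163.2  140.3] yaw z -0.13 gap 34.3 F [-0.1 -0.1  0.4] j6 -0.31 down [-0.  0. -1.]
```

View pics/s2c.png

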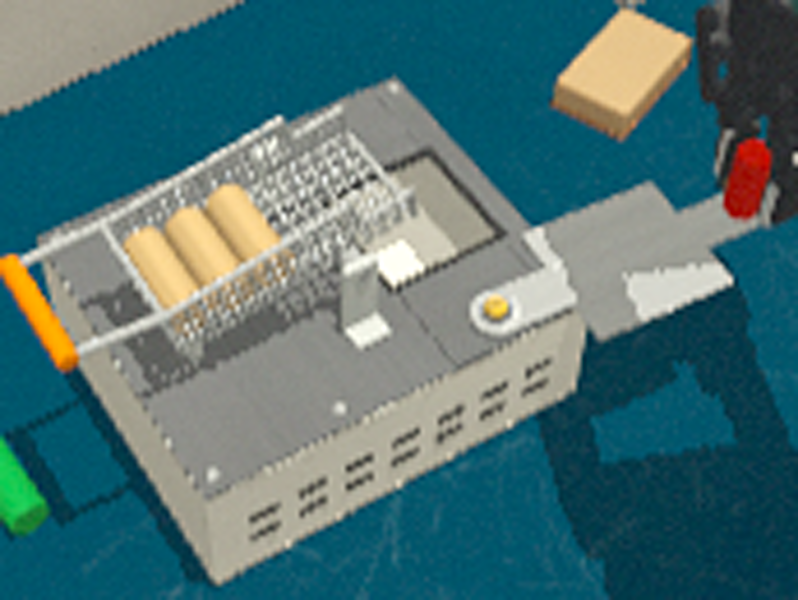

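The cover is swung aside, with the port fully open at about (440,210) and the knob at (748,180) between the fingers. I'll push on gently until I feel the stop.

```bash
python3 -m pendant '[[[0,0,0,0,0,-1,0.2],[0,0,0,0,0,-1,0.2],[0,0,0,0,0,-1,0.2],[0,0,0,0,0,0,0.2],[0,0,0,0,0,0,0.2]]]'
python3 -m pendant '[[[0,0,0,0,0,-1,0.2],[0,0,0,0,0,-1,0.2],[0,0,0,0,0,0,0.2],[0,0,0,0,0,0,0.2],[0,0,0,0,0,0,0.2]]]'
python3 -c "
from h import *
arc()
save('scene','s3')
h=cv2.cvtColor(cv2.imread('pics/s3.png'),cv2.COLOR_BGR2HSV)
m=cv2.inRange(h,(0,150,80),(5,255,255));m[:,:320]=0;m[:160]=0;n,_,s,c=cv2.connectedComponentsWithStats(m);print(s[1:],c[1:])
i=1+np.argmax(s[1:,4]);k=ray('s3',*c[i],131);print(k,np.arctan2(k[1]-1.4,k[0]-437.3)+.053)
"
```

```text
t: 7.7
tool_pos: [405.6, -163.1, 140.4]
tcp_rot: [-1.141, 1.299, -1.308]
contact_force: [31.1, -5.2, -13.5]
finger_gap: 34.2
t: 8.12
tool_pos: [405.2, -163.0, 140.6]
tcp_rot: [-1.138, 1.295, -1.31]
contact_force: [52.2, -8.9, -22.5]
finger_gap: 34.3
r 167.5 cover angle 1.710514483932538
yaw err vs tangent 0.06317460996265725
t 8.12 pos [ 405.2 -163.   140.6] yaw z -0.13 gap 34.3 F [ 52.2  -8.9 -22.5] j6 -0.31 down [ 0.011 -0.002 -1.   ]
[[347 170  11  17 132]
 [392 207  12  11  60]] [[351.83333333 178.06818182]
 [397.9        211.91666667]]
[ 412.51422072 -163.46944737  131.        ] -1.6670146631468334
```

At the stop (force rose; cover ≈ 1.65). I back off, lift clear and turn for the handle.

```bash
python3 -m pendant '[[[0,0,0,0,0,3,0.2],[0,0,0,0,0,4,0.2],[0,0,0,0,0,4,0.2],[0,0,0,0,0,0,0.2],[0,0,0,0,0,0,0.2]]]'
python3 -m pendant '[[[0,0,0,0,-15,0,0.2],[0,0,0,0,-25,0,0.2],[0,0,0,0,-25,0,0.2],[0,0,0,0,-25,0,0.2],[0,0,0,0,-30,0,0.2]]]'
python3 -m pendant '[[[0,-0.11,0,0,-2,0,0.1],[0,-0.11,0,0,0,0,0.1],[0,-0.11,0,0,0,0,0.1],[0,-0.11,0,0,0,0,0.1],[0,-0.11,0,0,0,0,0.1]]]'
python3 -m pendant '[[[0,-0.11,0,0,0,0,0],[0,-0.11,0,0,0,0,0],[0,-0.11,0,0,0,0,0],[0,-0.11,0,0,0,0,0],[0,-0.11,0,0,0,0,0]]]'
python3 -m pendant '[[[0,-0.11,0,0,0,0,0],[0,-0.11,0,0,0,0,0],[0,-0.11,0,0,0,0,0],[0,-0.11,0,0,0,0,0],[0,-0.108,0,0,0,0,0]]]'
python3 -c "
from h import *
st((538.8,229.5,260),1.518)"
```

```text
t: 8.58
tool_pos: [412.3, -164.0, 140.2]
tcp_rot: [-1.145, 1.305, -1.304]
contact_force: [0.8, 0.2, 0.1]
finger_gap: 33.9
t: 9.0
tool_pos: [411.8, -163.8, 260.8]
tcp_rot: [-1.145, 1.306, -1.303]
contact_force: [0.5, -0.7, -0.1]
finger_gap: 34.5
t: 9.42
tool_pos: [412.1, -163.9, 262.3]
tcp_rot: [-1.381, 0.891, -0.89]
contact_force: [1.0, 0.4, -0.4]
finger_gap: 38.5
t: 9.83
tool_pos: [412.1, -163.9, 262.3]
tcp_rot: [-1.52, 0.466, -0.466]
contact_force: [-0.6, 0.9, -0.4]
finger_gap: 42.6
t: 10.25
tool_pos: [412.1, -163.9, 262.3]
tcp_rot: [-1.57, 0.037, -0.037]
contact_force: [0.2, -0.4, 0.2]
finger_gap: 42.1
t 10.25 pos [ 412.1 -163.9  262.3] yaw z 1.523 gap 42.1 F [ 0.2 -0.4  0.2] j6 -1.96 down [-0.  0. -1.]
tool shift [107.9   2.3 399. ]
wy 0.00541415516672572
```

```bash
python3 -m pendant '[[[0,0,0,7.2,0,26.6,0],[0,0,0,7.2,0,26.6,0],[0,0,0,7.2,0,26.6,0],[0,0,0,7.2,0,26.6,0],[0,0,0,7.2,0,26.6,0]]]'
python3 -m pendant '[[[0,0,0,7.2,0,26.6,0],[0,0,0,7.2,0,26.6,0],[0,0,0,7.2,0,26.6,0],[0,0,0,7.2,0,26.6,0],[0,0,0,7.2,0,26.6,0]]]'
python3 -m pendant '[[[0,0,0,7.2,0,26.6,0],[0,0,0,7.2,0,26.6,0],[0,0,0,7.2,0,26.6,0],[0,0,0,7.2,0,26.6,0],[0,0,0,7.2,0,26.6,0]]]'
python3 -m pendant '[[[0,0,0,0,8,0,0],[0,0,0,0,8,0,0],[0,0,0,0,8,0,0],[0,0,0,0,8,0,0],[0,0,0,0,8,0,0]]]'
python3 -c "
from h import *
st((538.8,229.5,171),1.518)
save('scene','s4')
im=cv2.imread('pics/s4.png')[130:250,150:310]
cv2.imwrite('pics/s4c.png',cv2.resize(im,(800,600),interpolation=cv2.INTER_CUBIC))"
```

```text
t: 10.67
tool_pos: [455.3, -31.8, 262.4]
tcp_rot: [-1.57, 0.042, -0.042]
contact_force: [-0.3, -0.6, -0.4]
finger_gap: 42.7
t: 11.08
tool_pos: [498.3, 99.2, 262.4]
tcp_rot: [-1.57, 0.041, -0.041]
contact_force: [-0.1, -1.2, -0.6]
finger_gap: 42.9
t: 11.5
tool_pos: [541.3, 230.0, 262.3]
tcp_rot: [-1.571, 0.041, -0.041]
contact_force: [0.3, -1.4, 0.1]
finger_gap: 42.8
t: 11.92
tool_pos: [541.1, 227.9, 221.5]
tcp_rot: [-1.57, 0.042, -0.042]
contact_force: [-0.1, -0.0, -0.5]
finger_gap: 42.6
t 11.92 pos [541.1 227.9 221.5] yaw z 1.517 gap 42.6 F [-0.1 -0.  -0.5] j6 -1.16 down [-0. -0. -1.]
tool shift [-2.3 50.5  1.5]
wy -0.0008812686001351544
```

View pics/s4c.png

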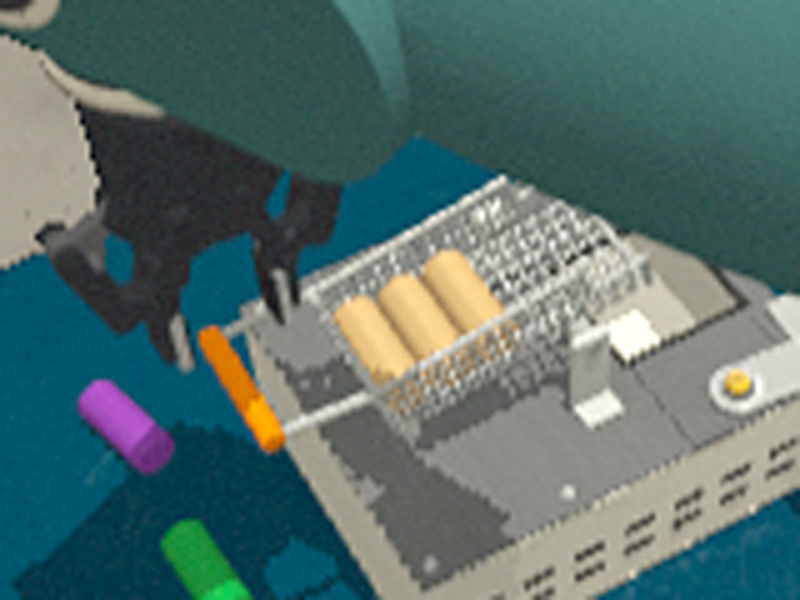

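The fingers (180,360)/(280,310) straddle the handle (240,390) and are still about 50 mm above it, with clearance to the back wall. I descend and grip.

```bash
python3 -m pendant '[[[0,0,0,-0.4,11,0.3,0],[0,0,0,-0.4,11,0.3,0],[0,0,0,-0.4,11,0.3,0],[0,0,0,-0.4,10,0.3,0],[0,0,0,-0.4,9,0.3,0]]]'
python3 -m pendant '[[[0,0,0,0,0,0,0.5],[0,0,0,0,0,0,0.7],[0,0,0,0,0,0,1],[0,0,0,0,0,0,1],[0,0,0,0,0,0,1]]]' 30
python3 -m pendant '[[[0,0,0,0,0,0,1],[0,0,0,0,0,0,1],[0,0,0,0,0,0,1],[0,0,0,0,0,0,1],[0,0,0,0,0,0,1]]]'
python3 - <<'E'
from h import *
st()
p=None
for T in np.arange(0,1.01,.1):
    a=.132+T; q=167*np.array([np.cos(a),np.sin(a)])
    if p is not None: print(T.round(2),'z',(q-p)[0].round(1),'y',-(q-p)[1].round(1))
    p=q
E
```

```text
t: 12.38
tool_pos: [539.1, 230.3, 168.9]
tcp_rot: [-1.571, 0.042, -0.041]
contact_force: [-0.3, 0.3, -0.0]
finger_gap: 42.9
t: 12.8
tool_pos: [539.4, 229.8, 170.6]
tcp_rot: [-1.572, 0.042, -0.042]
contact_force: [-1.4, -7.0, -3.1]
finger_gap: 11.5
t: 13.22
tool_pos: [539.4, 229.7, 170.6]
tcp_rot: [-1.572, 0.042, -0.042]
contact_force: [-1.8, -6.0, -2.5]
finger_gap: 11.7
t 13.22 pos [539.4 229.7 170.6] yaw z 1.518 gap 11.7 F [-1.8 -6.  -2.5] j6 -1.16 down [-0.    -0.001 -1.   ]
0.1 z -3.0 y -16.4
0.2 z -4.6 y -16.0
0.3 z -6.2 y -15.5
0.4 z -7.7 y -14.8
0.5 z -9.2 y -13.9
0.6 z -10.5 y -13.0
0.7 z -11.8 y -11.8
0.8 z -12.9 y -10.6
0.9 z -13.9 y -9.3
1.0 z -14.7 y -7.8
```

```bash
python3 -m pendant '[[[0,0,0,0,-8,-1.5,1],[0,0,0,0,-16,-4,1],[0,0,0,0,-16,-5.5,1],[0,0,0,0,-15,-7,1],[0,0,0,0,-14.5,-8.5,1]]]'
python3 -m pendant '[[[0,0,0,0,-13.5,-10,1],[0,0,0,0,-12.4,-11,1],[0,0,0,0,-11,-12.5,1],[0,0,0,0,-10,-13.4,1],[0,0,0,0,-5,-8,1]]]'
python3 -m pendant '[[[0,0,0,0,0,0,1],[0,0,0,0,0,0,1],[0,0,0,0,0,0,1],[0,0,0,0,0,0,1],[0,0,0,0,0,0,1]]]'
python3 -m pendant '[[[0,0,0,0,0,0,1],[0,0,0,0,0,0,1],[0,0,0,0,0,0,1],[0,0,0,0,0,0,1],[0,0,0,0,0,0,1]]]'
python3 -c "
from h import *
st()
save('scene','s5')
im=cv2.imread('pics/s5.png')[130:250,180:340]
cv2.imwrite('pics/s5c.png',cv2.resize(im,(800,600),interpolation=cv2.INTER_CUBIC))"
```

```text
t: 13.63
tool_pos: [537.8, 204.4, 241.8]
tcp_rot: [-1.568, 0.04, -0.041]
contact_force: [-1.2, 4.1, -1.2]
finger_gap: 11.9
t: 14.05
tool_pos: [535.1, 149.4, 296.1]
tcp_rot: [-1.567, 0.037, -0.044]
contact_force: [-6.1, 12.7, 16.1]
finger_gap: 11.5
t: 14.47
tool_pos: [535.1, 150.4, 295.6]
tcp_rot: [-1.566, 0.037, -0.044]
contact_force: [-6.3, 10.9, 16.8]
finger_gap: 11.6
t: 14.88
tool_pos: [535.1, 150.4, 295.5]
tcp_rot: [-1.566, 0.037, -0.044]
contact_force: [-4.5, 12.0, 16.2]
finger_gap: 11.9
t 14.88 pos [535.1 150.4 295.5] yaw z 1.519 gap 11.9 F [-4.5 12.  16.2] j6 -1.29 down [ 0.004  0.004 -1.   ]
```

View pics/s5c.png

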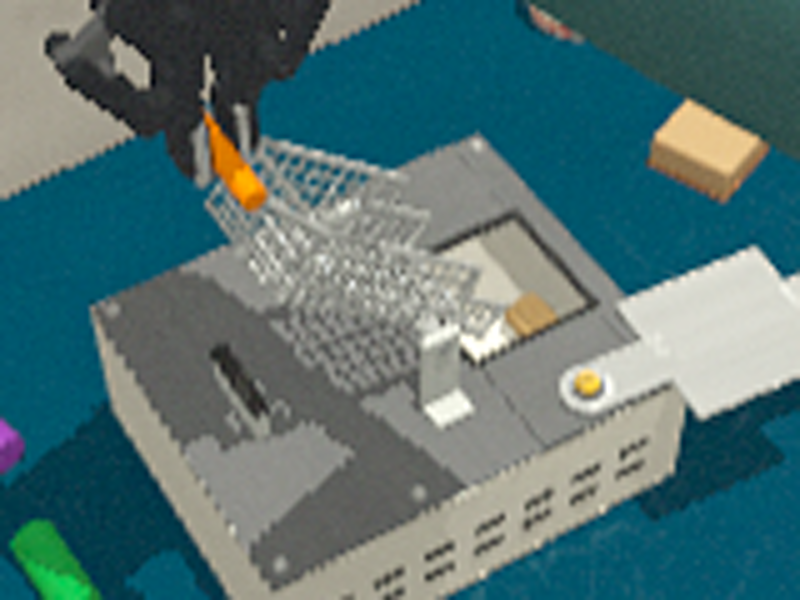

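The basket at (330,230) is tipped and no rollers show in it. One roller is visible inside the port at (530,315). I lower by retracing the arc.

```bash
python3 -m pendant '[[[0,0,0,0,5,8,1],[0,0,0,0,10,13.4,1],[0,0,0,0,11,12.5,1],[0,0,0,0,12.4,11,1],[0,0,0,0,13.5,10,1]]]'
python3 -m pendant '[[[0,0,0,0,14.5,8.5,1],[0,0,0,0,15,7,1],[0,0,0,0,16,5.5,1],[0,0,0,0,8,2,1],[0,0,0,0,5,1.2,1]]]'
python3 -m pendant '[[[0,0,0,0,5,1.2,1],[0,0,0,0,3,0.6,1],[0,0,0,0,2,0.4,1],[0,0,0,0,0,0,1],[0,0,0,0,0,0,1]]]'
python3 -c "
from h import *
st()"
```

```text
t: 15.35
tool_pos: [538.4, 204.7, 240.6]
tcp_rot: [-1.57, 0.039, -0.043]
contact_force: [4.5, 2.6, 1.6]
finger_gap: 11.6
t: 15.77
tool_pos: [539.4, 228.4, 179.3]
tcp_rot: [-1.571, 0.042, -0.041]
contact_force: [5.1, -0.4, 1.7]
finger_gap: 11.9
t: 16.18
tool_pos: [539.5, 229.7, 171.7]
tcp_rot: [-1.571, 0.042, -0.042]
contact_force: [-0.2, -6.0, 6.8]
finger_gap: 11.8
t 16.18 pos [539.5 229.7 171.7] yaw z 1.518 gap 11.8 F [-0.2 -6.   6.8] j6 -1.16 down [ 0.    -0.001 -1.   ]
```

Resting (light upward force). I release gently, rise, and move off to the left and back so the view is clear.

```bash
python3 -m pendant '[[[0,0,0,0,0,0,0.6],[0,0,0,0,0,0,0.4],[0,0,0,0,0,0,0.2],[0,0,0,0,0,0,0],[0,0,0,0,0,0,0]]]'
python3 -m pendant '[[[0,0,0,0,-10,0,0],[0,0,0,0,-20,0,0],[0,0,0,0,-30,0,0],[0,0,0,0,-30,0,0],[0,0,0,0,-30,0,0]]]'
python3 -m pendant '[[[0,0,0,0,-30,0,0],[0,0,0,0,-30,0,0],[0,0,0,-20,-20,30,0],[0,0,0,-20,0,30,0],[0,0,0,-20,0,30,0]]]'
python3 -m pendant '[[[0,0,0,-20,0,30,0],[0,0,0,-20,0,30,0],[0,0,0,-20,0,20,0],[0,0,0,0,0,0,0],[0,0,0,0,0,0,0]]]'
python3 -c "
from h import *
st()
save('scene','s6');save('top','t6')
A=cv2.imread('pics/s6.png')[130:250,180:340];B=cv2.imread('pics/t6.png')[140:240,180:313]
cv2.imwrite('pics/s6c.png',np.hstack([cv2.resize(A,(400,300),interpolation=cv2.INTER_CUBIC),cv2.resize(B,(399,300),interpolation=cv2.INTER_CUBIC)]))"
```

```text
t: 16.6
tool_pos: [539.3, 230.3, 171.1]
tcp_rot: [-1.57, 0.042, -0.041]
contact_force: [0.3, 0.6, -0.2]
finger_gap: 42.7
t: 17.02
tool_pos: [539.1, 230.2, 293.5]
tcp_rot: [-1.57, 0.041, -0.042]
contact_force: [-1.3, -0.7, 0.1]
finger_gap: 42.3
t: 17.43
tool_pos: [483.6, 324.0, 373.9]
tcp_rot: [-1.569, 0.041, -0.044]
contact_force: [0.0, 0.1, -0.1]
finger_gap: 42.8
t: 17.85
tool_pos: [427.6, 407.2, 372.0]
tcp_rot: [-1.57, 0.039, -0.04]
contact_force: [-0.1, -0.1, -0.4]
finger_gap: 42.8
t 17.85 pos [427.6 407.2 372. ] yaw z 1.52 gap 42.8 F [-0.1 -0.1 -0.4] j6 -0.8 down [ 0.  0. -1.]
```

View pics/s6c.png

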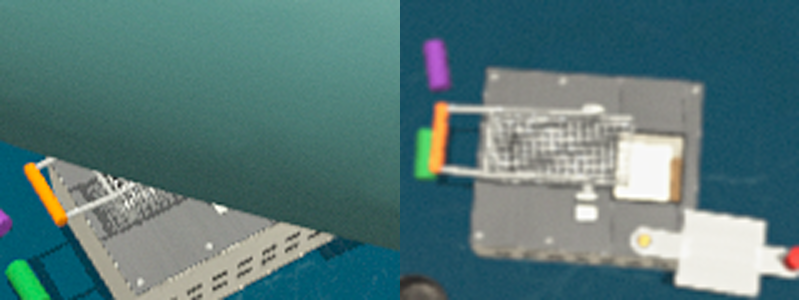

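The basket is empty and back on its rest, and the cover is aside. One roller shows at the port's right edge (675,178 in the crop). I'll check that nothing changed elsewhere and that no roller lies outside.

Run:
```python
from h import *
a=cv2.imread('pics/t0.png');b=cv2.imread('pics/t6.png')
d=cv2.GaussianBlur(cv2.absdiff(a,b),(3,3),0).max(2)
m=(d>35).astype(np.uint8);n,_,s,c=cv2.connectedComponentsWithStats(m)
for i in range(1,n):
    if s[i,4]>8: print(s[i])
P=cv2.resize(np.vstack([b[110:290,130:350]]),(730,600),interpolation=cv2.INTER_CUBIC);cv2.imwrite('pics/t6b.png',P)
```

```text
[   20   143   492   241 38955]
[ 258  168   60   72 1701]
[212 179  24  19 401]
[252 202   4   5  19]
[178 239   3   7  15]
[232 331   5   5  18]
```

View pics/t6b.png

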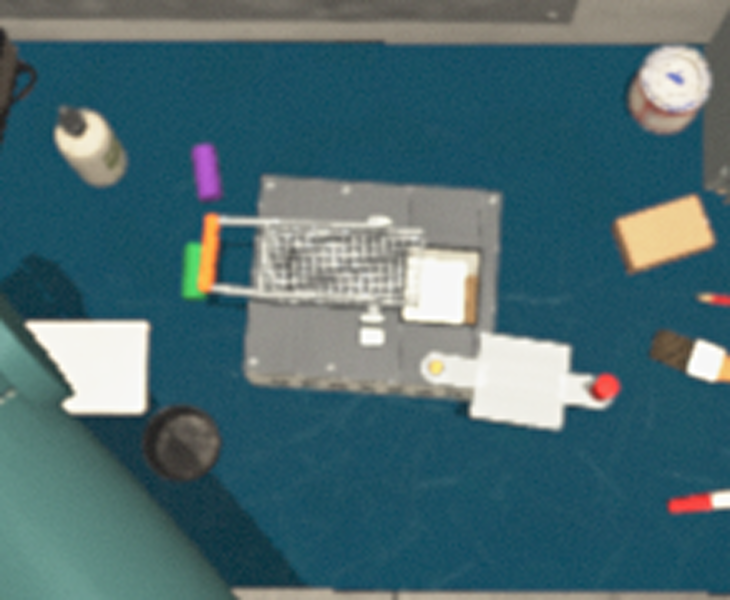

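```bash
python3 -c "
from h import *
print(arm.close_job());st()"
```

```text
the job is handed in; nothing more can be done
None
the job is handed in; nothing more can be done
```

The job is done and handed in at about 18 s of robot time; the one thing my pictures could not show is where two of the three rollers lie inside the box.

- **Cover:** I caged the red knob loosely between the fingers and swung the cover until the force rose at its stop. The knob measured at about 1.67 rad by camera (stop at 1.65). Pressing on the stop reached about 58 N at the wrist, within the 120 N limit. The last top view shows the cover fully aside and the port open.
- **Basket:** I gripped the orange handle and tipped the basket to about 0.95 rad (estimated from the planned arc), held it about 0.8 s, then lowered it along the same arc and released it. Afterwards the handle was back at its starting place and the mesh was empty.
- **Rollers:** One is visible through the port. The other two are hidden under the box top. I infer they are inside, because none is in the basket, on the box top or on the bench area in view. The gripper never came near the rollers.
- **Bystanders:** The sanding block, glue bottle and green and purple look-alikes showed no change between the first and last top views. The pot also looks unmoved, but the arm overlapped its part of that comparison, so I judged it by eye. The gripper ended well clear of everything.

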